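# Clear the bench micrometer and close it to its ratchet for a zero check

### The arm

A 6-joint arm with a two-finger parallel gripper is mounted at the origin on a cart in front of the work surface, level with it; the furniture and walls round the work are solid. World frame = base frame: x ahead of the robot, y to its left, z up, the work surface at z = 0. Lengths are in m, angles in degrees, forces in N, time in s.
With the tool pointing down it reaches from about 0.35 to 0.875 m from the base axis. Payload 4.2 kg.
Tool frame: the origin (TCP) lies between the finger pads; the fingertips stand 19 mm ahead of it and the grasp point (between the pads) is the TCP; z points along the fingers, y is the line along which they close (so a half turn about z gives the same grasp; the last joint's range is limited). The gripper opens to 87 mm and grips with 3 to 60 N. Pads are 19 mm wide; open, the fingers measure 117 mm over their backs; the gripper's body (75 mm by 190 mm) begins 51 mm behind the grasp point.
Start: joints at [85.29, 22.042, 0.453, 0, -68.411, -14.817], TCP at [0.209, 0.589, 0.207] pointing down, gripper open.
Joint ranges: [-179.83, 179.83], [-69.29, 118.12], [-61.27, 80.66], [-181.25, 117.63], [-171.15, -9.14], [-177.46, 177.46]. Speed limits (degrees/s): [159.86, 159.86, 180, 180, 180, 180].

### API

Orientations are given as a 3x3 rotation matrix whose columns are the frame's x, y, z axes.
In Python, from station import r gives the robot as it stands.
- The arm moves only by the tool drive_tool, never from a script. Its argument "steps" is one flat list of numbers, 7 for each row, row after row: the turn, a rotation vector about the tool's x, y, z in rad, then the shift along the tool's x, y, z in m, then the opening, from 0 (shut) to 1 (fully open). A call has 1 to 10 rows; each row shifts and turns the commanded pose from where the row before left it, along the tool's axes as they then stand; what a row does not reach is not made up. A row lasts 1/12 s, in which the tool goes at most 41.7 mm and 7.16 degrees, less where a joint would pass 70% of its speed; a pose out of reach is approached as far as the arm can. A call is refused whole if a number of a shift passes 0.0417 or a number of a turn 0.125, either way. A call with a gripper value outside its range is refused whole. The fingers move at their own pace and stop on an object; the grip force is fixed at half the most. Time passes only in rows, so rows that do not move let the fingers close. It gives the time, the measured TCP pose, the force, the opening and the grip force at its end, in the units of the state.
- r.sense(): the state, without advancing time (a new reading comes with each control period).
- r.capture(name): name is "scene" or "top"; returns the picture (384x512x3 uint8, blue, green, red); there is no depth.
- r.camera_params(name): a dict with "camera_matrix" (3x3 intrinsics, pixels), "k1" (the pictures are not rectified: a ray, as slopes to the right and down, at radius r is drawn at 1 + k1 r^2 times it, then the intrinsics apply), "extrinsics" (4x4, takes a point from world to camera coordinates). Camera axes: x right, y down, z forward; pixel columns grow to the right and rows downward; lengths in m; the calibration is good to about 2 mm. A picture is of the moment at which its call begins. camera_params takes no time and is no camera call.
- r.finish_job(): hands the job in; it is judged then, once.
The state is a dict: "time_s": time; "joints": joint angles; "joint_velocities": joint speeds; "effort": joint torques, N m; "tcp_pos": TCP position; "ee_rot": TCP orientation; "wrist_force": force on the tool from outside, world axes, zero at the start; "moment": the same for the moment, N m; "gripper_width": opening from 0.0 (shut) to 1.0 (fully open); "gripper_force": force on a finger pad.
Only numpy, scipy, OpenCV 4.12 (cv2) and the standard library are available. Lean on these libraries where they do the work, as an engineer would, in place of code of your own. Each camera call takes 0.05 s, during which the arm holds its last target. There are 200 camera calls.

### The job

The bench micrometer needs a zero check. Take out the stone slat that was left between its measuring faces and lay it flat on the bare desk without dropping it; then turn the ratchet knob on top clockwise until the bare faces meet and the ratchet slips by at least two clicks, and let go. Leave the torch and the piece of coral where they lie.

Things in the scene. Friction and masses are not known exactly. Their poses are not given: they have to be found in the camera images.
- micrometer: Grey C-shaped bench micrometer, fixed to the desk. Origin: on the spindle axis at desk level; z up, x back towards the column, throat open along y. Base 160 x 104 mm (x -45 to +115, y -52 to +52 mm), 22 mm high. Column at x 69 to 107 mm, 46 mm wide. Arm 36 mm wide, 112 to 148 mm high; on it a black read-out, 66 mm wide (x 38 to 94 mm), up to 178 mm high.
- anvil (a point): Centre of the top face of the round steel anvil table (48 mm across), 50 mm above the desk, on the spindle axis. Above it a round head 38 mm across, 108 to 152 mm high, carries the spindle; then come the graduated steel thimble, 31 mm across, 158 to 175 mm high, and the ratchet knob.
- knob_mid (a point): Middle of the ratchet knob: upright ribbed steel cylinder on the spindle axis, 38 mm across, 177 to 211 mm above the desk, black index line on top. Clockwise from above lowers the spindle, 12 mm a turn (0.01 N m); once the spindle is stopped the ratchet slips at about 0.06 N m, a click every 30 degrees. Counter-clockwise it never slips but opens the faces.
- spindle (a joint): Travel of the spindle (steel rod, flat face 12 mm across) in m: 0 fully open, faces 12 mm apart; 0.012 closed on the anvil. Gap between the faces = 0.012 minus this value. Starts at 0.004 to 0.0052, its face 1.8 to 3 mm above the slat.
- ratchet (a joint): Slip of the knob against the thimble in rad, clockwise positive: 0 at the start; grows by 0.524 with each click, only while the knob is turned clockwise with the spindle stopped. Let go between clicks, the knob falls back to the last whole click.
- stone_slat: Dark grey slat of sawn stone with pale veins, 36 mm wide (its x), 180 mm long (its y), 5 mm thick (z up), about 86 g. Origin: centre of its underside. Lies loose and flat on the anvil table, lengthwise through the throat, its ends standing free on the micrometer's +y and -y sides, underside 50 mm above the desk.
- torch: Black pocket torch, 93 mm long (its y), 26 mm thick, lying on the desk behind and to the right of the micrometer. Origin: centre of its underside.
- coral: Knobbly beige piece of branching coral, 47 x 62 x 36 mm, lying on the desk behind the micrometer. Origin: centre of its underside.

How it is judged (in metres and radians):
On the way, in this order (a step that is already met when the one before it is completed fails the run):
1. the slat is out of the micrometer and lies flat on the desk (height (world z) of stone_slat between -0.01 and 0.008 m and angle between stone_slat's own z axis and vertical below 0.08 rad and linear speed of stone_slat below 0.03 m/s), for 0.2 s.
2. the faces have met and the ratchet has slipped two clicks (value of joint spindle above 0.0115 m and value of joint ratchet above 0.9 rad), for 0.1 s.
At the end, for the whole second after the job is handed in: The spindle is closed on the bare anvil (gap under 0.5 mm), the ratchet has slipped at least two clicks, and the slat lies flat and still on the desk (all of step 1 and all of step 2); the robot touches nothing.
It fails at once if the ratchet is made to slip while the faces are still apart (tightened on the slat) (value of joint spindle below 0.0105 m and value of joint ratchet above 0.4 rad).
It fails at once if the slat is dropped or flung (faster than 0.8 m/s) (linear speed of stone_slat above 0.8 m/s).
It fails at once if the torch is moved by over 30 mm (distance of torch from where it was at the start of the episode above 0.03 m).
It fails at once if the piece of coral is moved by over 30 mm (distance of coral from where it was at the start of the episode above 0.03 m).
It also fails if it takes over 70 s, if anything falls off the work surface, if the arm or the gripper's body presses on something with over 40 N, if the wrist force passes 120 N, or if a joint passes its speed limit or range.

## Working session

There is one attempt and no reset: what is moved stays moved. The work goes in short steps, Python scripts to look and compute and a tool call to move; the robot and the scene stay as the last step left them, time stands still between calls to the robot, and variables do not carry over. Pictures are saved under pics/ and viewed, at most 10 in all, crops included, and the job is handed in when it is done.

Besides the shell and the picture viewer there is one more tool, called after "Emit:" by a JSON object that holds its "fn" and its "kwargs". drive_tool: Moves the arm, as the interface text tells. Its arguments: {"type":"object","properties":{"steps":{"type":"array"}},"required":["steps"]}

```bash
mkdir -p pics; cat > h.py <<'E'
import numpy as np, cv2
from station import r
def cam(n):
    p=r.camera_params(n); return np.array(p["camera_matrix"]),p["k1"],np.array(p["extrinsics"])
def ray(n,u,v):
    K,k1,E=cam(n); d=np.linalg.inv(K)@[u,v,1]; x=d[:2].copy()
    for _ in range(20): x=d[:2]/(1+k1*(x@x))
    R=E[:3,:3]; return -R.T@E[:3,3], R.T@np.array([x[0],x[1],1])
def onz(n,u,v,z):
    c,d=ray(n,u,v); return c+d*(z-c[2])/d[2]
def proj(n,P):
    K,k1,E=cam(n); q=E[:3,:3]@P+E[:3,3]; x=q[:2]/q[2]; x=x*(1+k1*(x@x)); return (K@[x[0],x[1],1])[:2]
E
python3 - <<'E'
from h import *
for n in("scene","top"):
    i=r.capture(n); cv2.imwrite(f"pics/{n}0.png",cv2.resize(i,(800,600))); cv2.imwrite(f"pics/raw_{n}0.png",i)
    print(n,ray(n,256,192))
s=r.sense(); print(s)
E
```

```text
scene (array([0.06144846, 0.47416663, 0.56667438]), array([ 0.62238683, -0.59502725, -0.50854607]))
top (array([ 0.45717892, -0.06419975,  1.15533935]), array([ 0.14842816,  0.03313771, -0.98867807]))
{'time_s': 0.1, 'joints': array([ 8.52919443e+01,  2.20858664e+01,  3.86249716e-01, -2.58448104e-02,
       -6.84098014e+01, -1.48164133e+01]), 'joint_velocities': array([-0.0202991 , -0.08528444,  0.14785363,  0.0653564 ,  0.11467788,
        0.00724362]), 'effort': array([-1.98447669e-04, -3.91689813e+01,  1.87934518e+01,  4.23187271e+00,
        1.34465372e-02, -7.09869505e-05]), 'tcp_pos': array([0.20867414, 0.58852476, 0.20556352]), 'ee_rot': array([[ 9.42443253e-01, -3.34365646e-01, -5.74757154e-04],
       [-3.34366129e-01, -9.42441404e-01, -1.86880102e-03],
       [ 8.31879196e-05,  1.95341823e-03, -9.99998089e-01]]), 'wrist_force': array([ 0.31551524, -0.44174414, -0.12031377]), 'moment': array([-0.00825399, -0.0500698 ,  0.02918125]), 'gripper_force': 0.0, 'gripper_width': 0.998569416834192}
```

View pics/scene0.png

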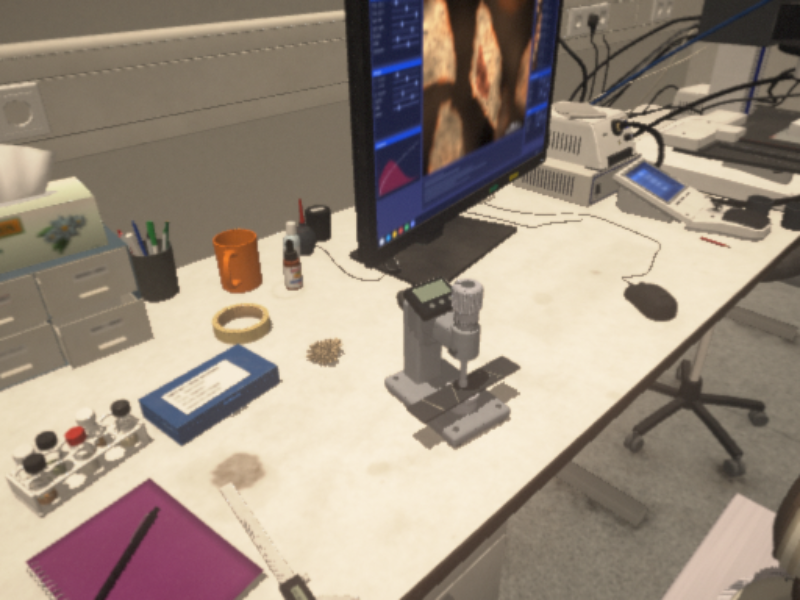

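View pics/top0.png

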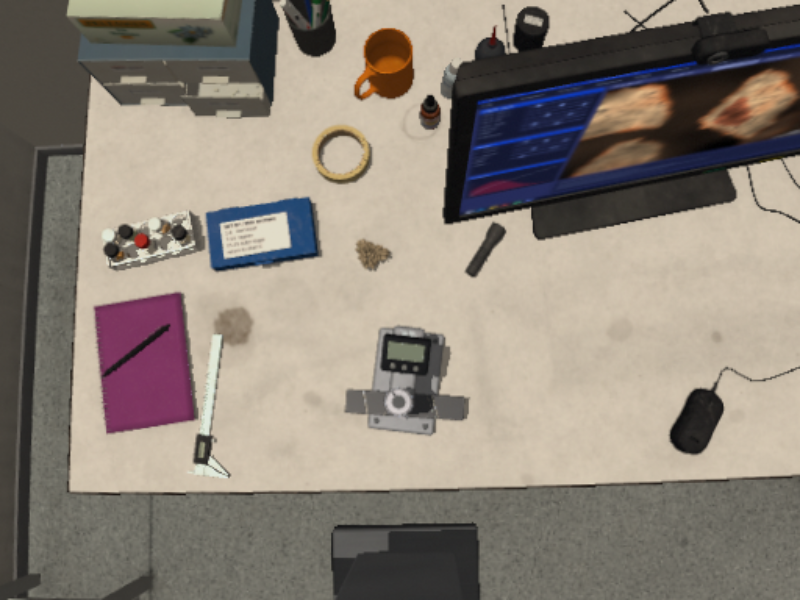

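The scene view shows the micrometer with its knob at about (467,285) and the slat through the throat. The top view shows the knob at (399,402), slat ends at about (347,401) and (467,408), coral at (373,254) and torch at (485,250), all in 800x600 pixels.

```bash
python3 - <<'E'
from h import *
np.set_printoptions(precision=4,suppress=True)
T=lambda u,v,z:onz("top",u*.64,v*.64,z)
k=T(399,402,.211); print("knob",k)
print("knob proj scene(800)",proj("scene",k)/.64)
for a in[(347,390),(345,412),(468,397),(465,419)]: print("slat",T(*a,.055))
for a in[(368,430),(433,434)]: print("base front",T(*a,.022))
for a in[(373,254),(485,250)]: print("obj",T(*a,.015))
for a in [(70,492),(600,482)]: print("edge",T(*a,0))
i=cv2.imread("pics/raw_top0.png"); 
cv2.imwrite("pics/crop.png",cv2.resize(i[190:290,200:320],(720,600),interpolation=cv2.INTER_CUBIC))
E
```

```text
knob [ 0.4648 -0.0286  0.211 ]
knob proj scene(800) [469.7594 283.6264]
slat [0.4858 0.0562 0.055 ]
slat [0.4527 0.0596 0.055 ]
slat [ 0.471  -0.1275  0.055 ]
slat [ 0.4381 -0.1219  0.055 ]
base front [0.424  0.0277 0.022 ]
base front [ 0.4157 -0.0733  0.022 ]
obj [0.7049 0.0164 0.015 ]
obj [ 0.7068 -0.1653  0.015 ]
edge [0.3295 0.5159 0.    ]
edge [ 0.3325 -0.3349  0.    ]
```

View pics/crop.png

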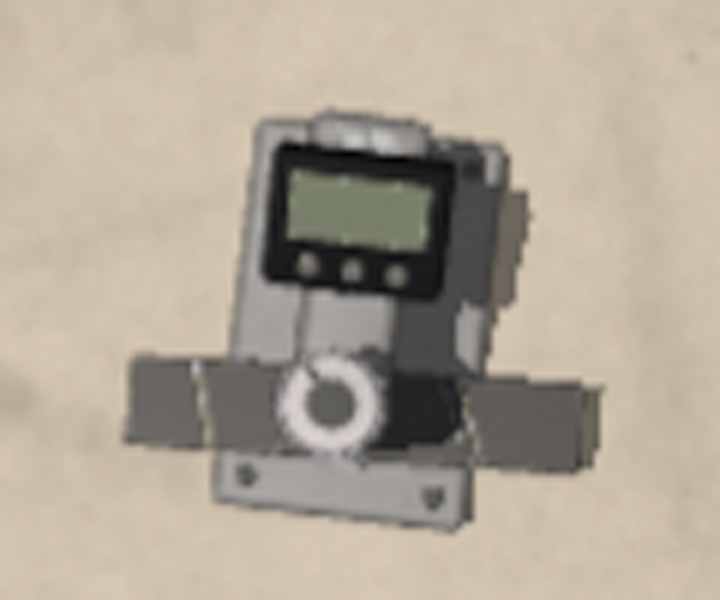

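The crop puts the knob centre at (330,403), the slat's left edge at x≈130 and its right edge at x≈583. The slat comes out about 183 mm long against 180 mm, so the measurement agrees. Its yaw is about -4.6°, and the knob agrees in both views.

```bash
cat >> h.py <<'E'
def plan(p,yaw,n,g):
    """rows for a straight move to p, tool y axis at heading yaw (deg), tool down"""
    s=r.sense(); R=np.array(s["ee_rot"]); p0=np.array(s["tcp_pos"]); y0=np.arctan2(R[1,1],R[0,1])
    dy=(np.radians(yaw)-y0+np.pi)%(2*np.pi)-np.pi; d=(np.array(p)-p0)/n
    for k in range(n):
        a=y0+dy*k/n; Y=np.array([np.cos(a),np.sin(a),0]); X=np.array([Y[1]*-1,Y[0],0])
        print([0,0,round(-dy/n,3),round(d@X,4),round(d@Y,4),round(-d[2],4),g])
E
python3 - <<'E'
from h import *
plan([.455,-.118,.30],175.4,20,1)
E
```

```text
[0, 0, np.float64(0.066), np.float64(0.0234), np.float64(0.0292), np.float64(-0.0047), 1]
[0, 0, np.float64(0.066), np.float64(0.0253), np.float64(0.0276), np.float64(-0.0047), 1]
[0, 0, np.float64(0.066), np.float64(0.027), np.float64(0.0259), np.float64(-0.0047), 1]
[0, 0, np.float64(0.066), np.float64(0.0287), np.float64(0.024), np.float64(-0.0047), 1]
[0, 0, np.float64(0.066), np.float64(0.0302), np.float64(0.0221), np.float64(-0.0047), 1]
[0, 0, np.float64(0.066), np.float64(0.0316), np.float64(0.0201), np.float64(-0.0047), 1]
[0, 0, np.float64(0.066), np.float64(0.0328), np.float64(0.018), np.float64(-0.0047), 1]
[0, 0, np.float64(0.066), np.float64(0.0339), np.float64(0.0158), np.float64(-0.0047), 1]
[0, 0, np.float64(0.066), np.float64(0.0349), np.float64(0.0135), np.float64(-0.0047), 1]
[0, 0, np.float64(0.066), np.float64(0.0357), np.float64(0.0112), np.float64(-0.0047), 1]
[0, 0, np.float64(0.066), np.float64(0.0363), np.float64(0.0089), np.float64(-0.0047), 1]
[0, 0, np.float64(0.066), np.float64(0.0368), np.float64(0.0065), np.float64(-0.0047), 1]
[0, 0, np.float64(0.066), np.float64(0.0372), np.float64(0.004), np.float64(-0.0047), 1]
[0, 0, np.float64(0.066), np.float64(0.0374), np.float64(0.0016), np.float64(-0.0047), 1]
[0, 0, np.float64(0.066), np.float64(0.0374), np.float64(-0.0008), np.float64(-0.0047), 1]
[0, 0, np.float64(0.066), np.float64(0.0373), np.float64(-0.0033), np.float64(-0.0047), 1]
[0, 0, np.float64(0.066), np.float64(0.037), np.float64(-0.0057), np.float64(-0.0047), 1]
[0, 0, np.float64(0.066), np.float64(0.0365), np.float64(-0.0081), np.float64(-0.0047), 1]
[0, 0, np.float64(0.066), np.float64(0.0359), np.float64(-0.0105), np.float64(-0.0047), 1]
[0, 0, np.float64(0.066), np.float64(0.0351), np.float64(-0.0128), np.float64(-0.0047), 1]
```

Emit:
{"fn": "drive_tool", "kwargs": {"steps": [0,0,0.066,0.0234,0.0292,-0.0095,1,0,0,0.066,0.0253,0.0276,-0.0095,1,0,0,0.066,0.027,0.0259,-0.0095,1,0,0,0.066,0.0287,0.024,-0.0095,1,0,0,0.066,0.0302,0.0221,-0.0095,1,0,0,0.066,0.0316,0.0201,-0.0095,1,0,0,0.066,0.0328,0.018,-0.0095,1,0,0,0.066,0.0339,0.0158,-0.0095,1,0,0,0.066,0.0349,0.0135,-0.0095,1,0,0,0.066,0.0357,0.0112,-0.0095,1]}}

```text
time_s: 0.93
tcp_pos: [0.3312, 0.2334, 0.3018]
ee_rot: [[0.538, -0.843, -0.0], [-0.843, -0.538, -0.0], [-0.0, 0.0, -1.0]]
wrist_force: [0.9, 0.6, 0.4]
gripper_width: 0.997
gripper_force: 0.0
```

Emit:
{"fn": "drive_tool", "kwargs": {"steps": [0,0,0.066,0.0363,0.0089,0,1,0,0,0.066,0.0368,0.0065,0,1,0,0,0.066,0.0372,0.004,0,1,0,0,0.066,0.0374,0.0016,0,1,0,0,0.066,0.0374,-0.0008,0,1,0,0,0.066,0.0373,-0.0033,0,1,0,0,0.066,0.037,-0.0057,0,1,0,0,0.066,0.0365,-0.0081,0,1,0,0,0.066,0.0359,-0.0105,0,1,0,0,0.066,0.0351,-0.0128,0,1]}}

```text
time_s: 1.77
tcp_pos: [0.4517, -0.1206, 0.3013]
ee_rot: [[-0.093, -0.996, -0.0], [-0.996, 0.093, 0.0], [-0.0, 0.0, -1.0]]
wrist_force: [-0.1, 0.9, 0.1]
gripper_width: 0.996
gripper_force: 0.0
```

```bash
python3 - <<'E'
from h import *
s=r.sense(); print(s["time_s"],s["tcp_pos"],s["ee_rot"],s["joints"])
plan([.4555,-.119,.18],175.4,5,1)
i=r.capture("top"); cv2.imwrite("pics/top1.png",cv2.resize(i[170:310,170:350],(771,600),interpolation=cv2.INTER_CUBIC))
E
```

```text
1.7667 [ 0.45174698 -0.12060115  0.30133615] [[-9.34205601e-02 -9.95626705e-01 -2.49654510e-04]
 [-9.95626697e-01  9.34204825e-02  3.06138328e-04]
 [-2.81476650e-04  2.77162309e-04 -9.99999922e-01]] [ 5.02347044e+00  3.04124164e+00 -1.07924201e+01 -1.92839131e-02
 -7.61790523e+01 -1.03792799e+01]
[0, 0, np.float64(-0.003), np.float64(-0.0004), np.float64(-0.0007), np.float64(0.0243), 1]
[0, 0, np.float64(-0.003), np.float64(-0.0004), np.float64(-0.0007), np.float64(0.0243), 1]
[0, 0, np.float64(-0.003), np.float64(-0.0004), np.float64(-0.0007), np.float64(0.0243), 1]
[0, 0, np.float64(-0.003), np.float64(-0.0004), np.float64(-0.0007), np.float64(0.0243), 1]
[0, 0, np.float64(-0.003), np.float64(-0.0004), np.float64(-0.0007), np.float64(0.0243), 1]
```

View pics/top1.png

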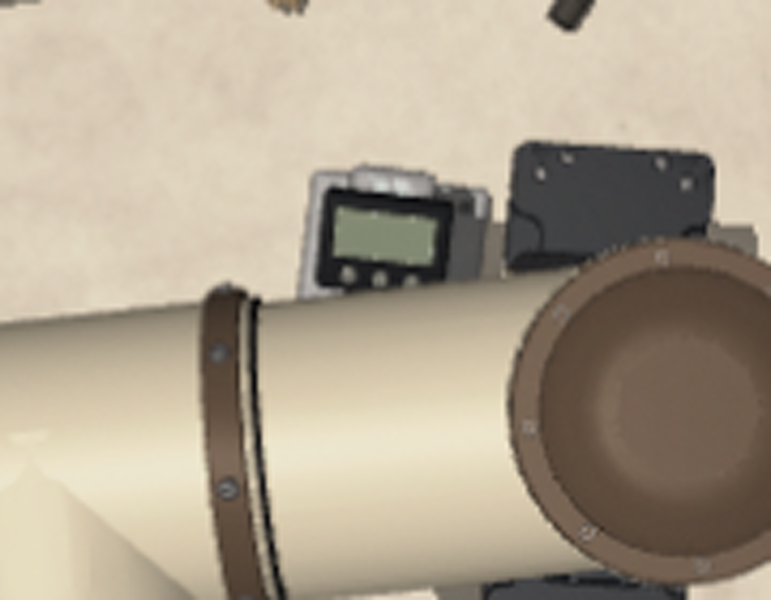

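The tool is over the slat's right end. A light arm tube runs left from the flange over the knob, so I'll check its height in the scene view.

```bash
python3 - <<'E'
from h import *
i=r.capture("scene"); cv2.imwrite("pics/sc1.png",cv2.resize(i,(800,600)))
E
```

```text
(no output)
```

View pics/sc1.png

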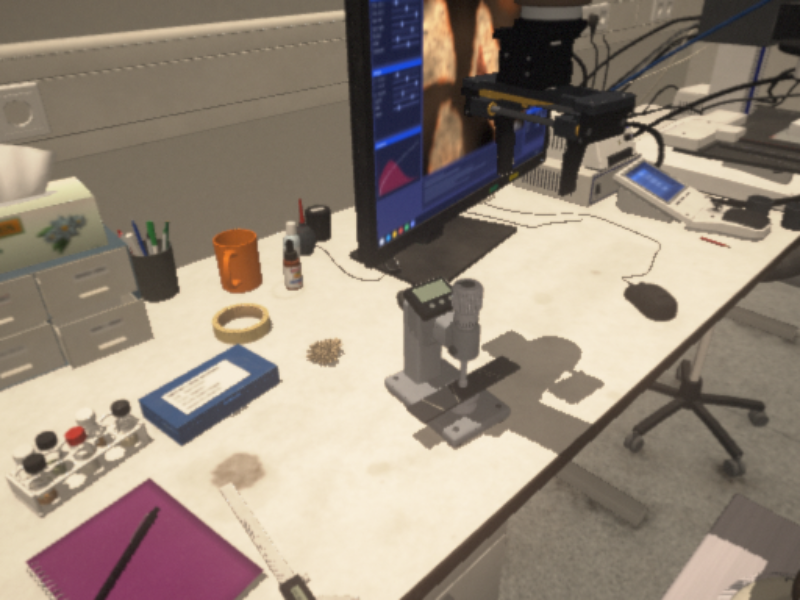

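Scene view: gripper at (560,100) hangs over the slat's right end, with the wrist flange at the top edge (550,10). The tube itself is out of frame.

```bash
python3 - <<'E'
from h import *
for z in np.arange(.28,.62,.03): print(round(z,2),proj("scene",np.array([.452,-.12,z]))/.64,proj("scene",np.array([.452,-.04,z]))/.64)
E
```

```text
0.28 [528.71216009 212.35747694] [487.55287672 231.50309245]
0.31 [531.11855957 189.0569166 ] [489.20564588 207.00530108]
0.34 [533.62556111 164.76093018] [490.93244063 181.38500322]
0.37 [536.23945562 139.40575667] [492.73823168 154.56489848]
0.4 [538.96705429 112.92220877] [494.62843229 126.46059548]
0.43 [541.81574136  85.23510096] [496.60894671  96.97980386]
0.46 [544.79353317  56.2626068 ] [498.68622494  66.0214176 ]
0.49 [547.90914417  25.91553546] [500.86732436  33.47447325]
0.52 [551.17206082  -5.90348377] [503.15997954  -0.78303617]
0.55 [554.59262435 -39.30092172] [505.57268094 -36.88551361]
0.58 [558.1821234  -74.39338923] [508.11476404 -74.98130239]
0.61 [ 561.95289783 -111.30881318] [ 510.79651008 -115.23445194]
```

Emit:
{"fn": "drive_tool", "kwargs": {"steps": [0,0,-0.004,-0.0005,-0.001,0.024,1,0,0,-0.004,-0.0005,-0.001,0.024,1,0,0,-0.004,-0.0005,-0.001,0.024,1,0,0,-0.002,0,0,0.024,1,0,0,0,0,0,0.024,1,0,0,0,0,0,0.02,1,0,0,0,0,0,0,1]}}

```text
time_s: 2.45
tcp_pos: [0.4514, -0.1168, 0.1574]
ee_rot: [[-0.076, -0.997, -0.01], [-0.997, 0.076, 0.001], [-0.0, 0.01, -1.0]]
wrist_force: [-0.3, -0.3, -0.9]
gripper_width: 1.001
gripper_force: 0.0
```

```bash
python3 - <<'E'
from h import *
i=r.capture("scene"); cv2.imwrite("pics/sc2.png",cv2.resize(i[0:300,200:512],(624,600)))
s=r.sense(); print(s["time_s"],s["tcp_pos"],s["ee_rot"])
E
```

```text
2.5 [ 0.45323433 -0.11707145  0.15982903] [[-7.53584460e-02 -9.97141649e-01 -5.44391921e-03]
 [-9.97156331e-01  7.53605752e-02 -1.86756102e-04]
 [ 5.96479171e-04  5.41436486e-03 -9.99985164e-01]]
```

View pics/sc2.png

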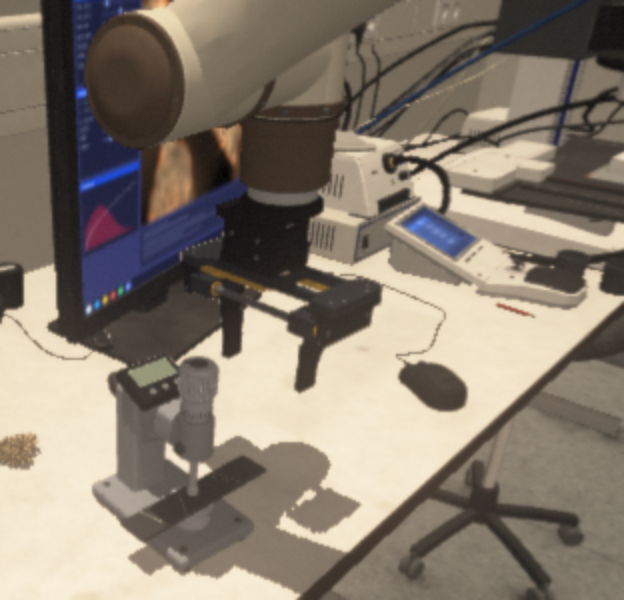

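The wrist tube sits well above the knob, with its underside roughly 0.27 m above the TCP, so going down is safe.

Emit:
{"fn": "drive_tool", "kwargs": {"steps": [0,0,0,0.001,-0.001,0.02,1,0,0,0,0,-0.001,0.02,1,0,0,0,0,0,0.02,1,0,0,0,0,0,0.015,1,0,0,0,0,0,0.01,1,0,0,0,0,0,0.005,1,0,0,0,0,0,0,1,0,0,0,0,0,0,1]}}

```text
time_s: 3.17
tcp_pos: [0.458, -0.1184, 0.0727]
ee_rot: [[-0.075, -0.997, 0.002], [-0.997, 0.075, -0.0], [0.0, -0.002, -1.0]]
wrist_force: [0.7, 0.3, -0.5]
gripper_width: 1.0
gripper_force: 0.0
```

```bash
python3 - <<'E'
from h import *
s=r.sense(); print(s["time_s"],s["tcp_pos"],s["ee_rot"],s["wrist_force"])
i=r.capture("scene"); cv2.imwrite("pics/sc3.png",cv2.resize(i[150:300,230:400],(680,600),interpolation=cv2.INTER_CUBIC))
E
```

```text
3.1667 [ 0.45798501 -0.11844004  0.07269823] [[-7.52727449e-02 -9.97160775e-01  2.09820274e-03]
 [-9.97162982e-01  7.52725272e-02 -1.82689610e-04]
 [ 2.42338903e-05 -2.10600165e-03 -9.99997782e-01]] [ 0.6544468   0.30768963 -0.5036103 ]
```

View pics/sc3.png

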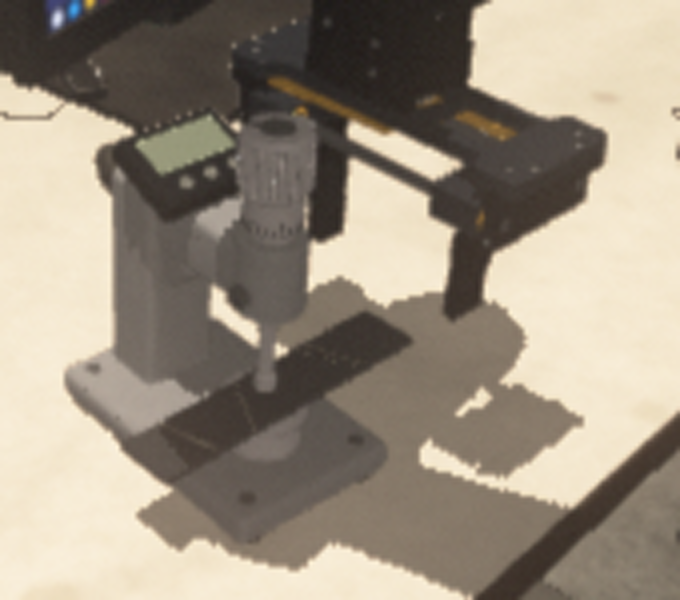

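```bash
python3 - <<'E'
from h import *
s=r.sense(); p=np.array(s["tcp_pos"]);R=np.array(s["ee_rot"]);print(p)
f=lambda P:(proj("scene",np.array(P))-[230,150])*4
t=p+.019*R[:,2]
for k in(-.0435,0,.0435): print("tip",k,f(t+k*R[:,1]))
for P in([.4546,-.1247,.055],[.471,-.1275,.055],[.4381,-.1219,.055],[.4648,-.0286,.211],[.4648,-.0286,.055]): print(P,f(P))
c=lambda u,v,z:onz("scene",230+u/4,150+v/4,z)
for a in((363,313),(411,340)): print("slat corner",c(*a,.055))
for a in((462,318),(325,240)): print("tips",c(*a,.0537))
print("knob",c(277,127,.211))
E
```

```text
[ 0.45809084 -0.11845131  0.07284927]
tip -0.0435 [325.82075618 287.23407093]
tip 0 [383.33273302 321.48305976]
tip 0.0435 [444.84936013 358.11732815]
[0.4546, -0.1247, 0.055] [395.49633869 317.76988721]
[0.471, -0.1275, 0.055] [374.86600764 303.53291421]
[0.4381, -0.1219, 0.055] [416.85387825 332.4828675 ]
[0.4648, -0.0286, 0.211] [282.53553531 126.03168636]
[0.4648, -0.0286, 0.055] [268.48647619 386.32698832]
slat corner [ 0.47012656 -0.11554535  0.055     ]
slat corner [ 0.4362772 -0.1140579  0.055    ]
tips [ 0.4293585  -0.15216431  0.0537    ]
tips [ 0.53334107 -0.16046888  0.0537    ]
knob [ 0.46604341 -0.02604584  0.211     ]
```

```bash
python3 - <<'E'
from h import *
Y=np.array([-.997,.08,0])
def zfit(obs,p):
    for k in(.044,.05,.058):
        zs=np.linspace(p[2]-.05,p[2]+.06,111); e=[np.linalg.norm(proj("scene",np.array([*(p+k*Y)[:2],z]))-obs) for z in zs]
        j=int(np.argmin(e)); print(k,"z rel tcp",round(zs[j]-p[2],3),"err px",round(e[j],1))
zfit(np.array([568,193])*.64,np.array([.4517,-.1206,.3013]))
zfit(np.array([200+305/2,390/2]),np.array([.4514,-.1168,.1574]))
zfit(np.array([230+462/4,150+318/4]),np.array([.458,-.1184,.0727]))
i=r.capture("scene"); cv2.imwrite("pics/sc4.png",cv2.resize(i[150:300,230:400],(680,600),interpolation=cv2.INTER_CUBIC))
print(np.abs(i[150:300,230:400].astype(int)-cv2.resize(cv2.imread("pics/sc3.png"),(170,150),interpolation=cv2.INTER_AREA)).mean(), r.sense()["tcp_pos"])
E
```

```text
0.044 z rel tcp 0.017 err px 3.7
0.05 z rel tcp 0.018 err px 0.8
0.058 z rel tcp 0.019 err px 3.0
0.044 z rel tcp 0.013 err px 2.9
0.05 z rel tcp 0.015 err px 0.4
0.058 z rel tcp 0.017 err px 3.1
0.044 z rel tcp 0.009 err px 2.8
0.05 z rel tcp 0.012 err px 0.4
0.058 z rel tcp 0.015 err px 2.8
1.272156862745098 [ 0.45802861 -0.11846843  0.0728331 ]
```

```bash
python3 - <<'E'
from h import *
s=r.sense(); p=np.array(s["tcp_pos"]);R=np.array(s["ee_rot"])
f=lambda P:((proj("scene",np.array(P))-[230,150])*4).round()
for x in(-.0375,.0375):
  for y in(-.095,-.058,.058,.095):
    for z in(.051,.09): print(x,y,z,f(p+R@[x,y,-z]))
for y in(-.058,-.0435,.0435,.058):
  for x in(-.01,.01): print("tip",x,y,f(p+R@[x,y,.019]))
E
```

```text
-0.0375 -0.095 0.051 [220. 170.]
-0.0375 -0.095 0.09 [222. 109.]
-0.0375 -0.058 0.051 [267. 196.]
-0.0375 -0.058 0.09 [270. 134.]
-0.0375 0.058 0.051 [433. 289.]
-0.0375 0.058 0.09 [441. 223.]
-0.0375 0.095 0.051 [494. 323.]
-0.0375 0.095 0.09 [504. 256.]
0.0375 -0.095 0.051 [313. 127.]
0.0375 -0.095 0.09 [317.  68.]
0.0375 -0.058 0.051 [360. 151.]
0.0375 -0.058 0.09 [366.  91.]
0.0375 0.058 0.051 [527. 235.]
0.0375 0.058 0.09 [537. 171.]
0.0375 0.095 0.051 [588. 266.]
0.0375 0.095 0.09 [599. 200.]
tip -0.01 -0.058 [296. 283.]
tip 0.01 -0.058 [319. 270.]
tip -0.01 -0.0435 [314. 294.]
tip 0.01 -0.0435 [338. 281.]
tip -0.01 0.0435 [433. 366.]
tip 0.01 0.0435 [457. 351.]
tip -0.01 0.058 [454. 379.]
tip 0.01 0.058 [478. 363.]
```

```bash
python3 - <<'E'
from h import *
i=r.capture("top"); cv2.imwrite("pics/top4.png",cv2.resize(i[180:320,170:350],(771,600),interpolation=cv2.INTER_CUBIC))
E
```

```text
(no output)
```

View pics/top4.png

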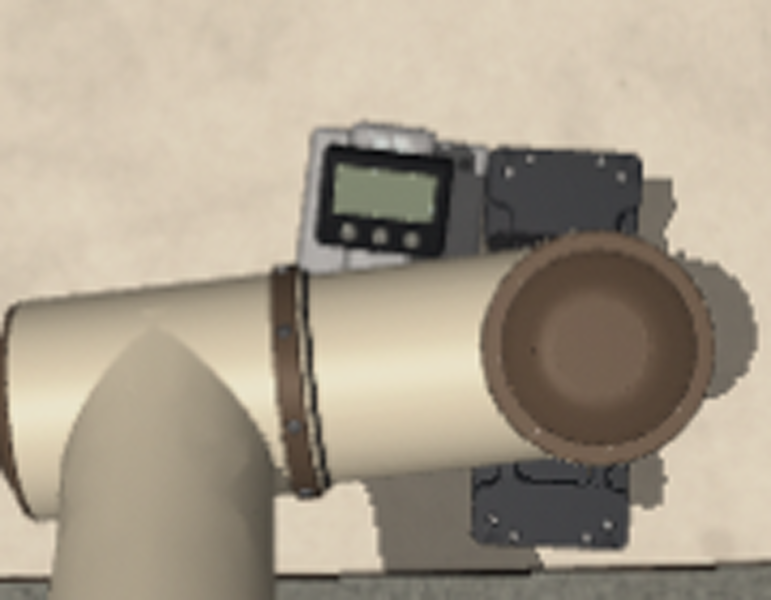

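Top view: the gripper body's corners are at about (490,150), (640,155), (472,545) and (630,548) in this crop. Its size there gives an independent check on its height.

```bash
python3 - <<'E'
from h import *
C=[(490,150),(640,155),(630,548),(472,545)]
for z in(.12,.16,.2,.24):
    P=[onz("top",170+u/4.283,180+v/4.283,z)[:2] for u,v in C]; n=np.linalg.norm
    print(z,"W",n(P[0]-P[1]),n(P[3]-P[2]),"L",n(P[0]-P[3]),n(P[1]-P[2]),"c",np.mean(P,0))
# scene: body near-right corner etc by triangulating with top
def tri(a,b):
    c1,d1=ray("top",170+a[0]/4.283,180+a[1]/4.283);c2,d2=ray("scene",230+b[0]/4,150+b[1]/4)
    A=np.array([d1,-d2]).T; t=np.linalg.lstsq(A,c2-c1,rcond=None)[0]; p,q=c1+t[0]*d1,c2+t[1]*d2
    return (p+q)/2,np.linalg.norm(p-q)
print(tri((630,548),(605,130)),tri((472,545),(500,220)),tri((490,150),(240,60)))
print(r.sense()["tcp_pos"],r.sense()["joints"])
E
```

```text
0.12 W 0.0790383709898379 0.08120907058596148 L 0.2042436172436407 0.20303036065186916 c [ 0.45458881 -0.12508953]
0.16 W 0.0759847491567962 0.07807158447792668 L 0.19635273132248748 0.1951863485057104 c [ 0.45468888 -0.12273708]
0.2 W 0.07293112732375447 0.07493409836989184 L 0.1884618454013342 0.18734233635955178 c [ 0.45478895 -0.12038462]
0.24 W 0.06987750549071275 0.07179661226185702 L 0.18057095948018098 0.17949832421339315 c [ 0.45488902 -0.11803216]
(array([ 0.36166606, -0.15008565,  0.20109414]), np.float64(0.004929711010418871)) (array([ 0.36506208, -0.07420412,  0.18235151]), np.float64(0.009667115586776319)) (array([ 0.54965232, -0.09183506,  0.19372642]), np.float64(0.004158920942314623))
[ 0.45783722 -0.11849382  0.07270983] [ 5.24711060e+00  1.60699015e+01 -3.08910541e+01  1.75256318e-02
 -4.28969804e+01 -9.59736936e+00]
```

The images put the gripper about 30 mm higher than its stated geometry. I'll settle that by touch, lowering around the slat's end in small steps; this is safe under either reading. I'm also correcting x.

Emit:
{"fn": "drive_tool", "kwargs": {"steps": [0,0,0,0,0.001,0.008,1,0,0,0,0,0.001,0.008,1,0,0,0,0,0.001,0.008,1,0,0,0,0,0,0.008,1,0,0,0,0,0,0.005,1,0,0,0,0,0,0,1]}}

```text
time_s: 3.82
tcp_pos: [0.4528, -0.1184, 0.033]
ee_rot: [[-0.076, -0.997, -0.003], [-0.997, 0.076, -0.0], [0.0, 0.003, -1.0]]
wrist_force: [-0.4, 0.8, -0.2]
gripper_width: 0.995
gripper_force: 0.0
```

Emit:
{"fn": "drive_tool", "kwargs": {"steps": [0,0,0,0,0,0,1,0,0,0,0,0,0.003,1,0,0,0,0,0,0.003,1,0,0,0,0,0,0.003,1,0,0,0,0,0,0.002,1,0,0,0,0,0,0,1]}}

```text
time_s: 4.32
tcp_pos: [0.4536, -0.1183, 0.0231]
ee_rot: [[-0.076, -0.997, -0.001], [-0.997, 0.076, -0.0], [0.0, 0.001, -1.0]]
wrist_force: [0.0, -0.1, 0.1]
gripper_width: 1.0
gripper_force: 0.0
```

```bash
python3 - <<'E'
from h import *
s=r.sense(); print(s["time_s"],s["tcp_pos"],s["wrist_force"],s["ee_rot"][:,1])
i=r.capture("scene"); cv2.imwrite("pics/sc5.png",cv2.resize(i[150:300,230:400],(680,600),interpolation=cv2.INTER_CUBIC))
E
```

```text
4.3167 [ 0.45359577 -0.11834415  0.02313329] [ 0.01273579 -0.05172953  0.14392817] [-9.97105577e-01  7.60248812e-02  8.28401946e-04]
```

View pics/sc5.png

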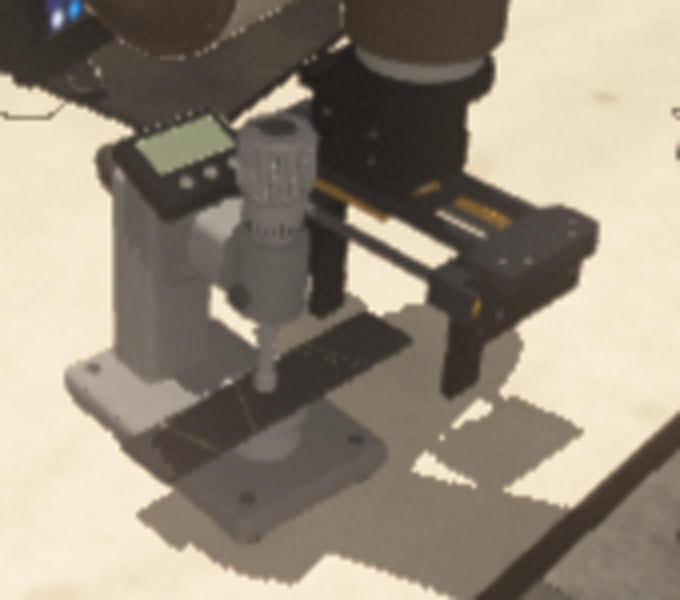

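The near fingertip at (455,398) still looks about 30 mm above the desk, although the reported TCP puts it at 4 mm. I'm going down gently to see which is true.

Emit:
{"fn": "drive_tool", "kwargs": {"steps": [0,0,0,0,0,0.002,1,0,0,0,0,0,0.002,1,0,0,0,0,0,0.001,1,0,0,0,0,0,0,1]}}

```text
time_s: 4.7
tcp_pos: [0.4537, -0.1183, 0.0183]
ee_rot: [[-0.076, -0.997, -0.001], [-0.997, 0.076, -0.0], [0.0, 0.001, -1.0]]
wrist_force: [-0.0, -0.4, 0.4]
gripper_width: 0.998
gripper_force: 0.0
```

Emit:
{"fn": "drive_tool", "kwargs": {"steps": [0,0,0,0,0,0.002,1,0,0,0,0,0,0.001,1,0,0,0,0,0,0,1]}}

```text
time_s: 4.95
tcp_pos: [0.4537, -0.1183, 0.0153]
ee_rot: [[-0.076, -0.997, -0.0], [-0.997, 0.076, -0.0], [0.0, 0.0, -1.0]]
wrist_force: [0.2, -0.5, 0.1]
gripper_width: 1.0
gripper_force: 0.0
```

No contact, so the reported z reads about 30 mm low. I'll find the true desk height by touch.

Emit:
{"fn": "drive_tool", "kwargs": {"steps": [0,0,0,0,0,0.006,1,0,0,0,0,0,0.006,1,0,0,0,0,0,0.004,1,0,0,0,0,0,0.002,1,0,0,0,0,0,0,1]}}

```text
time_s: 5.37
tcp_pos: [0.4533, -0.1184, -0.0033]
ee_rot: [[-0.076, -0.997, -0.002], [-0.997, 0.076, -0.0], [0.0, 0.002, -1.0]]
wrist_force: [0.8, 0.6, 0.0]
gripper_width: 1.0
gripper_force: 0.0
```

Emit:
{"fn": "drive_tool", "kwargs": {"steps": [0,0,0,0,0,0.002,1,0,0,0,0,0,0.002,1,0,0,0,0,0,0,1]}}

```text
time_s: 5.62
tcp_pos: [0.4538, -0.1183, -0.0067]
ee_rot: [[-0.076, -0.997, -0.0], [-0.997, 0.076, 0.0], [0.0, 0.0, -1.0]]
wrist_force: [-0.2, -0.4, -0.2]
gripper_width: 0.997
gripper_force: 0.0
```

Emit:
{"fn": "drive_tool", "kwargs": {"steps": [0,0,0,0,0,0.0015,1,0,0,0,0,0,0.0015,1,0,0,0,0,0,0,1]}}

```text
time_s: 5.87
tcp_pos: [0.4538, -0.1183, -0.0097]
ee_rot: [[-0.076, -0.997, -0.0], [-0.997, 0.076, 0.0], [0.0, 0.0, -1.0]]
wrist_force: [-0.2, 0.4, 0.1]
gripper_width: 1.001
gripper_force: 0.0
```

Emit:
{"fn": "drive_tool", "kwargs": {"steps": [0,0,0,0,0,0.001,1,0,0,0,0,0,0.001,1,0,0,0,0,0,0,1]}}

```text
time_s: 6.12
tcp_pos: [0.4538, -0.1183, -0.0116]
ee_rot: [[-0.076, -0.997, -0.0], [-0.997, 0.076, -0.0], [0.0, 0.0, -1.0]]
wrist_force: [0.0, -0.4, -0.3]
gripper_width: 1.003
gripper_force: 0.0
```

Emit:
{"fn": "drive_tool", "kwargs": {"steps": [0,0,0,0,0,0.001,1,0,0,0,0,0,0.001,1,0,0,0,0,0,0,1]}}

```text
time_s: 6.37
tcp_pos: [0.4538, -0.1183, -0.0136]
ee_rot: [[-0.076, -0.997, -0.0], [-0.997, 0.076, -0.0], [0.0, 0.0, -1.0]]
wrist_force: [0.3, 0.6, 0.4]
gripper_width: 0.999
gripper_force: 0.0
```

Emit:
{"fn": "drive_tool", "kwargs": {"steps": [0,0,0,0,0,0.001,1,0,0,0,0,0,0.001,1,0,0,0,0,0,0,1]}}

```text
time_s: 6.62
tcp_pos: [0.4539, -0.1183, -0.0155]
ee_rot: [[-0.076, -0.997, 0.0], [-0.997, 0.076, -0.0], [0.0, -0.0, -1.0]]
wrist_force: [0.4, 0.5, -0.8]
gripper_width: 1.003
gripper_force: 0.0
```

```bash
python3 - <<'E'
from h import *
s=r.sense(); p=np.array(s["tcp_pos"]);R=np.array(s["ee_rot"])
def tips(i):
    g=i[150:300,230:400].max(axis=2); out=[]
    m=(g<62).astype(np.uint8); n,l,st,c=cv2.connectedComponentsWithStats(m)
    return [(4*x,4*y,4*w,4*h,a) for x,y,w,h,a in st[1:] if a>40]
o=cv2.resize(cv2.imread("pics/sc5.png"),(170,150),interpolation=cv2.INTER_AREA); full=np.zeros((384,512,3),np.uint8)+255; full[150:300,230:400]=o
print("sc5",tips(full)); i=r.capture("scene"); cv2.imwrite("pics/sc6.png",i); print("now",tips(i))
for k in(.044,.058):
  for z in(0,.01,.02): 
    q=p+k*R[:,1]; print(k,z,((proj("scene",np.array([q[0],q[1],z]))-[230,150])*4).round())
g=i[150:300,230:400].max(axis=2); print(g[85:125:2,106:122])
E
```

```text
sc5 [(np.int32(0), np.int32(0), np.int32(112), np.int32(80), np.int32(360)), (np.int32(228), np.int32(0), np.int32(296), np.int32(396), np.int32(1685)), (np.int32(116), np.int32(148), np.int32(124), np.int32(72), np.int32(181)), (np.int32(304), np.int32(216), np.int32(40), np.int32(100), np.int32(173)), (np.int32(264), np.int32(316), np.int32(140), np.int32(100), np.int32(352)), (np.int32(484), np.int32(540), np.int32(72), np.int32(60), np.int32(90))]
now [(np.int32(0), np.int32(0), np.int32(72), np.int32(80), np.int32(253)), (np.int32(304), np.int32(108), np.int32(232), np.int32(344), np.int32(1545)), (np.int32(116), np.int32(148), np.int32(120), np.int32(72), np.int32(156)), (np.int32(244), np.int32(280), np.int32(164), np.int32(144), np.int32(517)), (np.int32(484), np.int32(508), np.int32(120), np.int32(92), np.int32(155))]
0.044 0 [442. 439.]
0.044 0.01 [444. 425.]
0.044 0.02 [446. 411.]
0.058 0 [462. 452.]
0.058 0.01 [464. 438.]
0.058 0.02 [466. 424.]
[[ 54  56  62  63  65  70  71  68  66  57  57  57  58  58  58  58]
 [ 55  53  52  53  58  62  66  67  68  57  55  56  53  53  55 
[... 511 characters left out ...]
  50  52  88 203 240 237 221]
 [132 129 121  65  49  49  49  49  50  50  53 103 222 227 161 133]
 [132 131 104  61  47  50  50  46  49  50  56  81 126 132 130 131]
 [131 126  77  53  49  50  49  51  52  61  73 111 129 131 129 131]
 [128 124  86  57  51  51  60  71  98 126 127 131 131 132 131 132]
 [135 130 125  96  81 100 124 130 131 129 132 131 129 133 131 132]
 [173 139 135 131 132 133 132 131 132 132 132 131 130 130 132 129]
 [243 240 235 180 138 133 132 132 132 134 134 133 133 132 130 130]
 [153 166 228 233 223 148 131 133 133 134 134 134 133 132 132 132]
 [133 134 133 133 131 134 134 133 134 135 134 135 134 135 132 131]
 [134 133 132 133 134 133 136 133 133 133 135 133 134 132 132 132]]
```

The tip's lowest point is now near crop (440,452), a few mm above the desk.

Emit:
{"fn": "drive_tool", "kwargs": {"steps": [0,0,0,0,0,0.001,1,0,0,0,0,0,0.001,1,0,0,0,0,0,0,1]}}

```text
time_s: 6.92
tcp_pos: [0.454, -0.1183, -0.0156]
ee_rot: [[-0.076, -0.997, 0.0], [-0.997, 0.076, -0.0], [0.0, -0.0, -1.0]]
wrist_force: [-5.4, 1.8, 18.1]
gripper_width: 1.0
gripper_force: 9.1
```

Emit:
{"fn": "drive_tool", "kwargs": {"steps": [0,0,0,0,0,0.001,1,0,0,0,0,0,0.001,1,0,0,0,0,0,0,1]}}

```text
time_s: 7.17
tcp_pos: [0.454, -0.1183, -0.0157]
ee_rot: [[-0.075, -0.997, 0.0], [-0.997, 0.075, -0.001], [0.001, -0.0, -1.0]]
wrist_force: [-9.7, 3.8, 36.0]
gripper_width: 1.001
gripper_force: 18.0
```

Contact: the desk is at reported TCP z = -0.0156, so true z is reported plus 0.0346. The body checks out in xy. Next I raise to put the tips flush with the slat's underside (reported 0.035), shift 5 mm toward +y for overlap, and close.

Emit:
{"fn": "drive_tool", "kwargs": {"steps": [0,0,0,0,0,-0.004,1,0,0,0,0,0,-0.012,1,0,0,0,-0.002,-0.001,-0.015,1,0,0,0,-0.003,0,-0.015,1,0,0,0,0,0,-0.0085,1,0,0,0,0,0,0,1,0,0,0,0,0,0,1]}}

```text
time_s: 7.75
tcp_pos: [0.4553, -0.1134, 0.0351]
ee_rot: [[-0.076, -0.997, 0.001], [-0.997, 0.076, 0.0], [-0.0, -0.001, -1.0]]
wrist_force: [0.0, -0.9, 0.1]
gripper_width: 1.003
gripper_force: 0.0
```

Emit:
{"fn": "drive_tool", "kwargs": {"steps": [0,0,0,0,0,0,0.2,0,0,0,0,0,0,0.2,0,0,0,0,0,0,0.2,0,0,0,0,0,0,0.2,0,0,0,0,0,0,0.2,0,0,0,0,0,0,0.2,0,0,0,0,0,0,0.2,0,0,0,0,0,0,0.2]}}

```text
time_s: 8.42
tcp_pos: [0.4553, -0.1134, 0.035]
ee_rot: [[-0.076, -0.997, -0.0], [-0.997, 0.076, 0.0], [0.0, 0.0, -1.0]]
wrist_force: [0.3, -1.0, 0.5]
gripper_width: 0.477
gripper_force: 0.0
```

Emit:
{"fn": "drive_tool", "kwargs": {"steps": [0,0,0,0,0,0,0.2,0,0,0,0,0,0,0.2,0,0,0,0,0,0,0.2,0,0,0,0,0,0,0.2]}}

```text
time_s: 8.75
tcp_pos: [0.4553, -0.1134, 0.0351]
ee_rot: [[-0.076, -0.997, 0.0], [-0.997, 0.076, 0.0], [-0.0, -0.0, -1.0]]
wrist_force: [-0.7, 0.0, 0.2]
gripper_width: 0.399
gripper_force: 30.0
```

The slat is gripped with 30 N at about 35 mm width. I'm pulling it out along its length.

Emit:
{"fn": "drive_tool", "kwargs": {"steps": [0,0,0,0.002,0,-0.0005,0.2,0,0,0,0.006,0,0,0.2,0,0,0,0.01,0,0,0.2,0,0,0,0.012,0,0,0.2,0,0,0,0.012,0,0,0.2,0,0,0,0.012,0,0,0.2,0,0,0,0.012,0,0,0.2,0,0,0,0.012,0,0,0.2,0,0,0,0.012,0,0,0.2,0,0,0,0.01,0,0,0.2]}}

```text
time_s: 9.58
tcp_pos: [0.4472, -0.2146, 0.0354]
ee_rot: [[-0.077, -0.997, -0.0], [-0.997, 0.077, 0.0], [-0.0, 0.0, -1.0]]
wrist_force: [0.5, -0.1, 0.0]
gripper_width: 0.403
gripper_force: 30.0
```

Emit:
{"fn": "drive_tool", "kwargs": {"steps": [0,0,0,0.01,0,0,0.2,0,0,0,0.012,0,0,0.2,0,0,0,0.014,0,0,0.2,0,0,0,0.016,0,0,0.2,0,0,0,0.016,0,0,0.2,0,0,0,0.016,0,0,0.2,0,0,0,0.016,0,0,0.2,0,0,0,0.01,0,0,0.2,0,0,0,0.005,0,0,0.2,0,0,0,0,0,0,0.2]}}

```text
time_s: 10.42
tcp_pos: [0.4386, -0.3287, 0.0353]
ee_rot: [[-0.077, -0.997, -0.0], [-0.997, 0.077, 0.0], [-0.0, 0.0, -1.0]]
wrist_force: [-0.4, -0.3, -0.7]
gripper_width: 0.4
gripper_force: 30.0
```

```bash
python3 - <<'E'
from h import *
s=r.sense(); print(s["time_s"],s["tcp_pos"],s["wrist_force"],s["moment"],s["gripper_width"])
i=r.capture("scene"); cv2.imwrite("pics/sc7.png",cv2.resize(i[100:300,220:420],(600,600),interpolation=cv2.INTER_CUBIC))
E
```

```text
10.4167 [ 0.43862797 -0.32872624  0.03532195] [-0.42408193 -0.30357668 -0.66835288] [ 0.06128381 -0.07590329 -0.01239868] 0.3995712633221809
```

View pics/sc7.png

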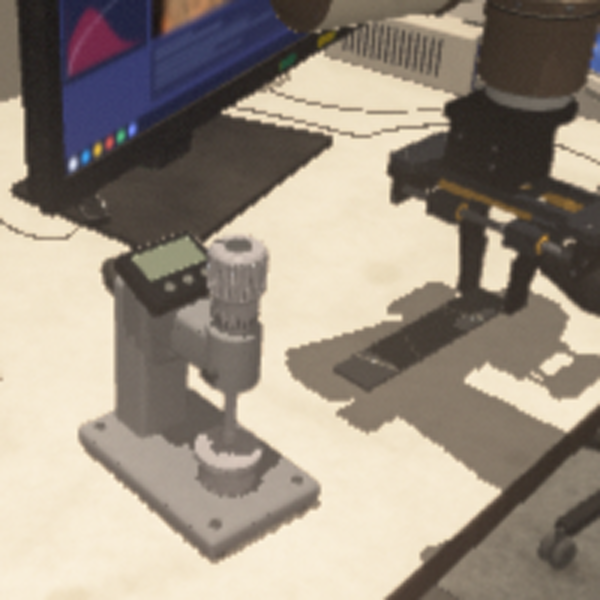

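The slat is out of the throat and held level, with its free end at (365,375). Lowering it to the desk.

Emit:
{"fn": "drive_tool", "kwargs": {"steps": [0,0,0,0,0,0.004,0.2,0,0,0,0,0,0.008,0.2,0,0,0,0,0,0.01,0.2,0,0,0,0,0,0.01,0.2,0,0,0,0,0,0.008,0.2,0,0,0,0,0,0.004,0.2,0,0,0,0,0,0.002,0.2,0,0,0,0,0,0.001,0.2,0,0,0,0,0,0.001,0.2,0,0,0,0,0,0,0.2]}}

```text
time_s: 11.3
tcp_pos: [0.4391, -0.3279, -0.0123]
ee_rot: [[-0.076, -0.997, 0.0], [-0.997, 0.076, -0.0], [0.0, -0.0, -1.0]]
wrist_force: [0.6, 0.5, -1.1]
gripper_width: 0.4
gripper_force: 30.0
```

Emit:
{"fn": "drive_tool", "kwargs": {"steps": [0,0,0,0,0,0.001,0.2,0,0,0,0,0,0.001,0.2,0,0,0,0,0,0,0.2]}}

```text
time_s: 11.55
tcp_pos: [0.4391, -0.3279, -0.0143]
ee_rot: [[-0.076, -0.997, 0.001], [-0.997, 0.076, -0.0], [0.0, -0.001, -1.0]]
wrist_force: [-0.0, -0.5, -1.8]
gripper_width: 0.401
gripper_force: 30.0
```

Emit:
{"fn": "drive_tool", "kwargs": {"steps": [0,0,0,0,0,0.001,0.2,0,0,0,0,0,0.0005,0.2,0,0,0,0,0,0,0.2]}}

```text
time_s: 11.8
tcp_pos: [0.4393, -0.3279, -0.0149]
ee_rot: [[-0.076, -0.997, 0.001], [-0.997, 0.076, -0.0], [0.0, -0.001, -1.0]]
wrist_force: [-0.5, 1.2, 5.9]
gripper_width: 0.405
gripper_force: 30.0
```

In contact with the desk. I'm opening, then rising and winding the wrist back for the knob.

Emit:
{"fn": "drive_tool", "kwargs": {"steps": [0,0,0,0,0,-0.001,0.8,0,0,0,0,0,0,0.8,0,0,0,0,0,0,0.8,0,0,0,0,0,0,0.8,0,0,0,0,0,0,0.8,0,0,0,0,0,0,0.8,0,0,0,0,0,0,0.8]}}

```text
time_s: 12.38
tcp_pos: [0.439, -0.3278, -0.0151]
ee_rot: [[-0.076, -0.997, -0.0], [-0.997, 0.076, 0.0], [-0.0, 0.0, -1.0]]
wrist_force: [-0.6, 0.0, -0.3]
gripper_width: 0.78
gripper_force: 0.0
```

Emit:
{"fn": "drive_tool", "kwargs": {"steps": [0,0,0,0,0,-0.01,0.8,0,0,0,0,0,-0.025,0.8,0,0,0,0,0,-0.03,0.8,0,0,-0.1,0,0,-0.03,0.8,0,0,-0.12,0,0,-0.03,0.8,0,0,-0.12,0,0,-0.03,0.8,0,0,-0.12,0,0,-0.03,0.8,0,0,-0.12,0,0,-0.03,0.8,0,0,-0.12,0,0,-0.01,0.8,0,0,-0.12,0,0,0,0.8]}}

```text
time_s: 13.22
tcp_pos: [0.4406, -0.3288, 0.2151]
ee_rot: [[0.682, -0.731, 0.008], [-0.731, -0.682, -0.004], [0.008, -0.003, -1.0]]
wrist_force: [-0.5, 0.1, -0.4]
gripper_width: 0.796
gripper_force: 0.0
```

```bash
python3 - <<'E'
from h import *
s=r.sense(); R=s["ee_rot"]; print(s["time_s"],s["tcp_pos"],s["joints"],np.degrees(np.arctan2(R[1,1],R[0,1])))
i=r.capture("top"); cv2.imwrite("pics/topA.png",i); i=r.capture("scene"); cv2.imwrite("pics/scA.png",i)
y=np.degrees(np.arctan2(R[1,1],R[0,1]))
plan([.4654,-.0275,.206],y+75,11,.8)
E
```

```text
13.2167 [ 0.44064929 -0.32876117  0.21512131] [-19.79141568  14.08213492  -9.85256252   0.06623436 -65.55228016
  62.75999311] -137.00351641298138
[0, 0, np.float64(-0.12), np.float64(-0.0185), np.float64(-0.0202), np.float64(0.0005), 0.8]
[0, 0, np.float64(-0.12), np.float64(-0.0159), np.float64(-0.0223), np.float64(0.0005), 0.8]
[0, 0, np.float64(-0.12), np.float64(-0.0131), np.float64(-0.024), np.float64(0.0005), 0.8]
[0, 0, np.float64(-0.12), np.float64(-0.0102), np.float64(-0.0254), np.float64(0.0005), 0.8]
[0, 0, np.float64(-0.12), np.float64(-0.0071), np.float64(-0.0265), np.float64(0.0005), 0.8]
[0, 0, np.float64(-0.12), np.float64(-0.0039), np.float64(-0.0271), np.float64(0.0005), 0.8]
[0, 0, np.float64(-0.12), np.float64(-0.0006), np.float64(-0.0274), np.float64(0.0005), 0.8]
[0, 0, np.float64(-0.12), np.float64(0.0027), np.float64(-0.0273), np.float64(0.0005), 0.8]
[0, 0, np.float64(-0.12), np.float64(0.0059), np.float64(-0.0268), np.float64(0.0005), 0.8]
[0, 0, np.float64(-0.12), np.float64(0.0091), np.float64(-0.0259), np.float64(0.0005), 0.8]
[0, 0, np.float64(-0.12), np.float64(0.0121), np.float64(-0.0246), np.float64(0.0005), 0.8]
```

Emit:
{"fn": "drive_tool", "kwargs": {"steps": [0,0,-0.12,-0.0185,-0.0202,0,0.8,0,0,-0.12,-0.0159,-0.0223,0,0.8,0,0,-0.12,-0.0131,-0.024,0,0.8,0,0,-0.12,-0.0102,-0.0254,0,0.8,0,0,-0.12,-0.0071,-0.0265,0,0.8,0,0,-0.12,-0.0039,-0.0271,0,0.8,0,0,-0.12,-0.0006,-0.0274,0,0.8,0,0,-0.12,0.0027,-0.0273,0,0.8,0,0,-0.12,0.0059,-0.0268,0,0.8,0,0,-0.12,0.0091,-0.0259,0,0.8]}}

```text
time_s: 14.15
tcp_pos: [0.4616, -0.0535, 0.2098]
ee_rot: [[0.93, 0.367, -0.001], [0.367, -0.93, -0.0], [-0.001, -0.0, -1.0]]
wrist_force: [0.7, 0.2, 0.9]
gripper_width: 0.801
gripper_force: 0.0
```

Emit:
{"fn": "drive_tool", "kwargs": {"steps": [0,0,-0.12,0.0121,-0.0246,0,0.8,0,0,-0.12,0,0,0,0.8,0,0,-0.12,0,0,0,0.8,0,0,-0.12,0,0,0,0.8,0,0,-0.12,0,0,0,0.8,0,0,-0.12,0,0,0,0.8,0,0,-0.12,0,0,0,0.8,0,0,-0.1,0,0,0,0.8,0,0,0,0,0,0,0.8,0,0,0,0,0,0,0.8]}}

```text
time_s: 14.98
tcp_pos: [0.4642, -0.0275, 0.2098]
ee_rot: [[0.259, 0.966, -0.001], [0.966, -0.259, -0.0], [-0.0, -0.001, -1.0]]
wrist_force: [0.1, 1.0, 1.2]
gripper_width: 0.796
gripper_force: 0.0
```

```bash
python3 - <<'E'
from h import *
s=r.sense(); R=s["ee_rot"]; y=np.degrees(np.arctan2(R[1,1],R[0,1])); print(s["time_s"],s["tcp_pos"],s["joints"],y)
# knob xy from both clean pictures: pale top ring / contours
def f(name,img,box):
    i=cv2.imread(img); x0,y0,x1,y1=box; g=cv2.cvtColor(i[y0:y1,x0:x1],cv2.COLOR_BGR2GRAY)
    c=cv2.HoughCircles(cv2.resize(g,None,fx=6,fy=6,interpolation=cv2.INTER_CUBIC),cv2.HOUGH_GRADIENT,1,50,param1=100,param2=25,minRadius=35,maxRadius=65)
    for u,v,q in c[0][:3]:
        u,v=x0+u/6,y0+v/6; P=onz(name,u,v,.211); print(name,u,v,q/6,P,"r",np.linalg.norm(onz(name,u+q/6,v,.211)-P))
f("top","pics/raw_top0.png",(235,240,275,275))
# slat on desk in top view
i=cv2.imread("pics/topA.png"); print(i.shape)
plan([.4654,-.0275,.18],y,3,.8)
E
```

```text
14.9833 [ 0.46418467 -0.02751341  0.20977589] [ 1.67036932e+01  6.13963830e+00 -2.06340090e+01 -6.07453540e-03
 -6.32796053e+01  1.48269023e+02] -15.030027293431381
top 254.41667 257.41666 8.083333 [ 0.46451818 -0.02665266  0.211     ] r 0.016444754663374507
(384, 512, 3)
[0, 0, np.float64(-0.0), np.float64(0.0001), np.float64(0.0004), np.float64(0.0099), 0.8]
[0, 0, np.float64(-0.0), np.float64(0.0001), np.float64(0.0004), np.float64(0.0099), 0.8]
[0, 0, np.float64(-0.0), np.float64(0.0001), np.float64(0.0004), np.float64(0.0099), 0.8]
```

The knob is at about (0.465, -0.027). I'm winding to about 169° on the last joint, lowering to true z ≈ 0.202, and closing.

Emit:
{"fn": "drive_tool", "kwargs": {"steps": [0,0,-0.12,0.001,0.001,0.005,0.8,0,0,-0.12,0,0,0.01,0.8,0,0,-0.12,0,0,0.01,0.8,0,0,0,0,0,0.01,0.8,0,0,0,0,0,0.007,0.7,0,0,0,0,0,0,0.6,0,0,0,0,0,0,0.5,0,0,0,0,0,0,0.48,0,0,0,0,0,0,0.48]}}

```text
time_s: 15.73
tcp_pos: [0.4663, -0.0267, 0.1687]
ee_rot: [[-0.101, 0.995, 0.001], [0.995, 0.101, 0.0], [0.0, 0.001, -1.0]]
wrist_force: [-0.8, 0.4, -0.1]
gripper_width: 0.526
gripper_force: 0.0
```

Emit:
{"fn": "drive_tool", "kwargs": {"steps": [0,0,0,0,0,0,0.46,0,0,0,0,0,0,0.44,0,0,0,0,0,0,0.4,0,0,0,0,0,0,0.4,0,0,0,0,0,0,0.3,0,0,0,0,0,0,0.3]}}

```text
time_s: 16.23
tcp_pos: [0.4669, -0.0265, 0.1685]
ee_rot: [[-0.102, 0.995, 0.003], [0.995, 0.102, 0.0], [0.0, 0.003, -1.0]]
wrist_force: [3.5, 0.1, -0.6]
gripper_width: 0.43
gripper_force: 30.0
```

```bash
python3 - <<'E'
from h import *
s=r.sense(); R=s["ee_rot"]; print(s["time_s"],s["tcp_pos"],s["joints"],"Ftool",R.T@s["wrist_force"],s["moment"],s["gripper_width"],s["gripper_force"])
E
```

```text
16.2333 [ 0.46693218 -0.02652337  0.16854156] [ 1.67480026e+01  8.54574413e+00 -2.42232468e+01  3.19250218e-02
 -5.70859946e+01  1.69117575e+02] Ftool [-0.25917484  3.49319871  0.65493524] [-0.08700525 -1.17589314  0.03307448] 0.4295568347190383 29.99564241617918
```

The knob is gripped with little side load. Turning clockwise now.

Emit:
{"fn": "drive_tool", "kwargs": {"steps": [0,0,0.06,0,0.0006,0,0.3,0,0,0.12,0,0,0,0.3,0,0,0.12,0,0,0,0.3,0,0,0.12,0,0,0,0.3,0,0,0.12,0,0,0,0.3,0,0,0.12,0,0,0,0.3,0,0,0.12,0,0,0,0.3,0,0,0.12,0,0,0,0.3,0,0,0.12,0,0,0,0.3,0,0,0.12,0,0,0,0.3]}}

```text
time_s: 17.07
tcp_pos: [0.4666, -0.0263, 0.1685]
ee_rot: [[0.864, 0.503, 0.001], [0.503, -0.864, 0.001], [0.001, -0.0, -1.0]]
wrist_force: [0.8, 1.6, 2.9]
gripper_width: 0.433
gripper_force: 30.0
```

```bash
python3 - <<'E'
from h import *
s=r.sense(); R=s["ee_rot"]; print(s["time_s"],s["tcp_pos"],s["joints"][5],"Ftool",R.T@s["wrist_force"],s["moment"],s["gripper_width"],s["gripper_force"])
E
```

```text
17.0667 [ 0.46656419 -0.026305    0.16851251] 103.47665790572701 Ftool [ 1.5104092  -1.0211994  -2.93304848] [ 0.50887985 -0.20591617 -0.06371586] 0.43275369521234097 29.98647762928158
```

Emit:
{"fn": "drive_tool", "kwargs": {"steps": [0,0,0.12,0,0,0,0.3,0,0,0.12,0,0,0,0.3,0,0,0.12,0,0,0,0.3,0,0,0.12,0,0,0,0.3,0,0,0.12,0,0,0,0.3,0,0,0.12,0,0,0,0.3,0,0,0.12,0,0,0,0.3,0,0,0.12,0,0,0,0.3,0,0,0.12,0,0,0,0.3,0,0,0.12,0,0,0,0.3]}}

```text
time_s: 17.9
tcp_pos: [0.4667, -0.0259, 0.1685]
ee_rot: [[0.782, -0.623, 0.001], [-0.623, -0.782, 0.002], [-0.0, -0.002, -1.0]]
wrist_force: [0.6, 3.1, 3.3]
gripper_width: 0.43
gripper_force: 30.0
```

Emit:
{"fn": "drive_tool", "kwargs": {"steps": [0,0,0.12,0,0,0,0.3,0,0,0.12,0,0,0,0.3,0,0,0.12,0,0,0,0.3,0,0,0.12,0,0,0,0.3,0,0,0.12,0,0,0,0.3,0,0,0.12,0,0,0,0.3,0,0,0.12,0,0,0,0.3,0,0,0.12,0,0,0,0.3,0,0,0.12,0,0,0,0.3,0,0,0.12,0,0,0,0.3]}}

```text
time_s: 18.73
tcp_pos: [0.4671, -0.0257, 0.1685]
ee_rot: [[-0.297, -0.955, 0.002], [-0.955, 0.297, 0.002], [-0.002, -0.001, -1.0]]
wrist_force: [1.8, 2.4, 2.0]
gripper_width: 0.427
gripper_force: 30.0
```

```bash
python3 - <<'E'
from h import *
s=r.sense(); R=s["ee_rot"]; print(s["time_s"],s["tcp_pos"],s["joints"][5],"Ftool",R.T@s["wrist_force"],s["moment"],s["gripper_width"],s["gripper_force"])
E
```

```text
18.7333 [ 0.46713271 -0.02573897  0.16851726] -34.030367137323324 Ftool [-2.85659956 -0.96131075 -2.02139872] [ 1.05446302 -0.62462432 -0.04673136] 0.42678388426866054 29.986781137995422
```

Emit:
{"fn": "drive_tool", "kwargs": {"steps": [0,0,0.12,0,0,0,0.3,0,0,0.12,0,0,0,0.3,0,0,0.12,0,0,0,0.3,0,0,0.12,0,0,0,0.3,0,0,0.12,0,0,0,0.3,0,0,0.12,0,0,0,0.3,0,0,0.12,0,0,0,0.3,0,0,0.12,0,0,0,0.3,0,0,0.12,0,0,0,0.3,0,0,0.12,0,0,0,0.3]}}

```text
time_s: 19.57
tcp_pos: [0.4674, -0.0261, 0.1685]
ee_rot: [[-0.998, -0.069, 0.002], [-0.069, 0.998, 0.001], [-0.002, 0.001, -1.0]]
wrist_force: [2.5, 1.2, 1.0]
gripper_width: 0.431
gripper_force: 30.0
```

Emit:
{"fn": "drive_tool", "kwargs": {"steps": [0,0,0.12,0,0,0,0.3,0,0,0.12,0,0,0,0.3,0,0,0.12,0,0,0,0.3,0,0,0.12,0,0,0,0.3,0,0,0.12,0,0,0,0.3,0,0,0.12,0,0,0,0.3,0,0,0.12,0,0,0,0.3,0,0,0.12,0,0,0,0.3,0,0,0.1,0,0,0,0.3,0,0,0,0,0,0,0.3]}}

```text
time_s: 20.4
tcp_pos: [0.4672, -0.0265, 0.1685]
ee_rot: [[-0.552, 0.834, 0.002], [0.834, 0.552, 0.0], [-0.001, 0.002, -1.0]]
wrist_force: [2.4, 1.2, 0.7]
gripper_width: 0.426
gripper_force: 30.0
```

```bash
python3 - <<'E'
from h import *
s=r.sense(); R=s["ee_rot"]; print(s["time_s"],s["tcp_pos"],s["joints"][5],"Ftool",R.T@s["wrist_force"],s["moment"],s["gripper_width"],s["gripper_force"])
E
```

```text
20.4 [ 0.46716748 -0.02645238  0.16854834] -163.27300957310618 Ftool [-0.26446056  2.64734965 -0.65703514] [ 0.11066771 -0.92849544  0.04765285] 0.4262170697239632 29.998379107564688
```

That is 332° turned, which should be enough. There's plenty of time, so I'll add a second short clockwise stroke as insurance: open, wind back free of the knob, and regrip.

Emit:
{"fn": "drive_tool", "kwargs": {"steps": [0,0,0,0,0,0,0.8,0,0,0,0,0,0,0.8,0,0,0,0,0,0,0.8,0,0,0,0,0,0,0.8,0,0,0,0,0,0,0.8,0,0,-0.12,0,0,0,0.8,0,0,-0.12,0,0,0,0.8,0,0,-0.12,0,0,0,0.8,0,0,-0.12,0,0,0,0.8,0,0,-0.12,0,0,0,0.8]}}

```text
time_s: 21.23
tcp_pos: [0.466, -0.0268, 0.1679]
ee_rot: [[-0.929, 0.37, -0.001], [0.37, 0.929, -0.0], [0.001, -0.0, -1.0]]
wrist_force: [0.3, -0.1, 0.1]
gripper_width: 0.802
gripper_force: 0.0
```

Emit:
{"fn": "drive_tool", "kwargs": {"steps": [0,0,-0.12,0,0,0,0.8,0,0,-0.12,0,0,0,0.8,0,0,-0.12,0,0,0,0.8,0,0,-0.12,0,0,0,0.8,0,0,-0.12,0,0,0,0.8,0,0,-0.12,0,0,0,0.8,0,0,-0.12,0,0,0,0.8,0,0,-0.12,0,0,0,0.8,0,0,0,0,0,0,0.6,0,0,0,0,0,0,0.5]}}

```text
time_s: 22.07
tcp_pos: [0.4661, -0.0267, 0.1679]
ee_rot: [[-0.841, -0.541, -0.001], [-0.541, 0.841, -0.0], [0.001, 0.0, -1.0]]
wrist_force: [-0.2, 1.2, -0.2]
gripper_width: 0.72
gripper_force: 0.0
```

Emit:
{"fn": "drive_tool", "kwargs": {"steps": [0,0,0,0,0,0,0.48,0,0,0,0,0,0,0.46,0,0,0,0,0,0,0.44,0,0,0,0,0,0,0.4,0,0,0,0,0,0,0.4,0,0,0,0,0,0,0.3,0,0,0,0,0,0,0.3,0,0,0,0,0,0,0.3]}}

```text
time_s: 22.73
tcp_pos: [0.4663, -0.0265, 0.1681]
ee_rot: [[-0.839, -0.544, -0.0], [-0.544, 0.839, 0.0], [0.0, 0.0, -1.0]]
wrist_force: [-0.7, -0.2, 0.9]
gripper_width: 0.43
gripper_force: 30.0
```

Emit:
{"fn": "drive_tool", "kwargs": {"steps": [0,0,0.06,0,0,0,0.3,0,0,0.12,0,0,0,0.3,0,0,0.12,0,0,0,0.3,0,0,0.12,0,0,0,0.3,0,0,0.12,0,0,0,0.3,0,0,0.12,0,0,0,0.3,0,0,0.12,0,0,0,0.3,0,0,0.12,0,0,0,0.3,0,0,0.12,0,0,0,0.3,0,0,0.12,0,0,0,0.3]}}

```text
time_s: 23.57
tcp_pos: [0.4664, -0.0257, 0.1681]
ee_rot: [[-0.841, 0.541, 0.0], [0.541, 0.841, 0.002], [0.001, 0.002, -1.0]]
wrist_force: [-1.3, 4.7, 2.2]
gripper_width: 0.43
gripper_force: 30.0
```

Emit:
{"fn": "drive_tool", "kwargs": {"steps": [0,0,0.12,0,0,0,0.3,0,0,0.06,0,0,0,0.3,0,0,0,0,0,0,0.3,0,0,0,0,0,0,0.8,0,0,0,0,0,0,0.8,0,0,0,0,0,0,0.8,0,0,0,0,0,0,0.8,0,0,0,0,0,0,0.8,0,0,0,0,0,0,0.8,0,0,0,0,0,0,0.8]}}

```text
time_s: 24.4
tcp_pos: [0.4664, -0.0268, 0.168]
ee_rot: [[-0.735, 0.678, -0.0], [0.678, 0.735, -0.0], [-0.0, -0.0, -1.0]]
wrist_force: [0.8, -1.0, -0.5]
gripper_width: 0.788
gripper_force: 0.0
```

Emit:
{"fn": "drive_tool", "kwargs": {"steps": [0,0,0,0,0,-0.01,0.8,0,0,0,0,0,-0.02,0.8,0,0,0,0,0,-0.03,0.8,0,0,0,0,0,-0.03,0.8,0,0,0,0,0,-0.02,0.8,0,0,0,0,0,-0.01,0.8,0,0,0,0,0,0,0.8,0,0,0,0,0,0,0.8]}}

```text
time_s: 25.07
tcp_pos: [0.4659, -0.0266, 0.2872]
ee_rot: [[-0.735, 0.678, -0.001], [0.678, 0.735, 0.001], [0.001, -0.0, -1.0]]
wrist_force: [-0.1, -0.1, -0.5]
gripper_width: 0.804
gripper_force: 0.0
```

```bash
python3 - <<'E'
from h import *
s=r.sense(); print(s["time_s"],s["tcp_pos"],s["wrist_force"],s["joints"][5])
i=r.capture("scene"); a=cv2.imread("pics/scA.png"); cv2.imwrite("pics/scB.png",i)
# spindle region: column of image along the spindle axis, before (open) and now
for z in(.05,.054,.058,.062,.108): print(z,proj("scene",np.array([.465,-.0265,z])).round(1))
u=int(round(proj("scene",np.array([.465,-.0265,.055]))[0]))
for im in(a,i): print(im.max(axis=2)[232:262,u-3:u+4].mean(axis=1).astype(int))
# slat on the desk: dark blob extent, onto z=.005
for nm,im in(("scene",i),):
    m=(im.max(axis=2)<75).astype(np.uint8); n,l,st,c=cv2.connectedComponentsWithStats(m)
    for k in range(1,n):
        if st[k,4]>150 and 300<c[k][0]<420 and 180<c[k][1]<270:
            b=cv2.minAreaRect(np.argwhere(l==k)[:,::-1].astype(np.float32)); P=[onz(nm,*q,.005) for q in cv2.boxPoints(b)]
            print(c[k],onz(nm,*c[k],.005),np.linalg.norm(P[0]-P[1]),np.linalg.norm(P[1]-P[2]))
E
```

```text
25.0667 [ 0.46593188 -0.02655033  0.28719584] [-0.12100073 -0.12817159 -0.53662717] -149.42724554454782
0.05 [296.3 248.9]
0.054 [296.4 247.4]
0.058 [296.5 245.9]
0.062 [296.5 244.3]
0.108 [297.5 226.3]
[169 176 176 170 159 142 139 137 131 125 123 119 122 120 119 118 115 116
 130 177 207 212 212 202 163 139 131 127 130 130]
[168 174 173 167 157 139 136 136 127 121 113 114 114 113 115 117 115 114
 113 111 111 112 112 114 122 122 121 121 124 124]
```

```bash
python3 - <<'E'
from h import *
a=cv2.imread("pics/scA.png").max(axis=2); b=cv2.imread("pics/scB.png").max(axis=2)
for v in(246,248,250,252): print(v,a[v,284:310],b[v,284:310])
i=cv2.imread("pics/topA.png"); t=r.capture("top")
for im in(i,t):
    g=im.max(axis=2); c=[proj("top",np.array([.4475,-.25,.005]))]; u,v=c[0].astype(int)
    m=(g<115).astype(np.uint8); m[:v-40]=0; m[v+40:]=0; m[:,:u-60]=0; m[:,u+70:]=0
    n,l,st,ce=cv2.connectedComponentsWithStats(m); k=1+st[1:,4].argmax()
    bx=cv2.boxPoints(cv2.minAreaRect(np.argwhere(l==k)[:,::-1].astype(np.float32))); P=[onz("top",*q,.005) for q in bx]
    print(st[k],onz("top",*ce[k],.005),np.linalg.norm(P[0]-P[1]),np.linalg.norm(P[1]-P[2]))
E
```

```text
246 [109 161 203 208 202 150 137 118 115 112 119 123 125 124 120 115 115 116
 116 116 118 129 158 212 236 243] [102 126 114 111 110 112 111 111 110 109 114 123 123 120 115 101 109 111
 109 111 112 111 109 116 127 131]
248 [118 198 208 207 207 201 140 117 114 115 116 117 113 114 115 116 115 117
 116 117 117 122 119 107 115 159] [ 99 121 112 111 111 112 110 110 110 107 117 120 122 119 112 110 111 110
 110 111 111 112 111  99  98 105]
250 [158 189 207 207 207 207 196 147 124 138 141 137 122 136 121 119 118 120
 121 123 149 200 200 131 104 104] [ 95 106 112 107 111 111 112 111 110 111 112 117 119 113 111 109 112 110
 112 112 112 113 110 100  94  94]
252 [154 136 165 195 206 206 206 208 202 206 208 209 206 211 208 206 208 207
 207 207 211 202 161 112 103 102] [ 97 103 110 111 112 111 112 111 111 112 112 111 113 111 112 112 113 113
 114 112 113 114 110  95  96  97]
[379 222  32  56 566] [ 0.47512616 -0.37462019  0.005     ] 0.15330046086107235 0.03818251529955827
[ 304  235   78   48 1329] [ 0.4512157  -0.22054617  0.005     ] 0.1927586500696119 0.11597168321200042
```

The spindle's bright stripe now reaches v≈250, the anvil face's row, so the faces have met. Handing in.

```bash
python3 -c "
from station import r
print(r.finish_job())"
```

```text
the job is handed in; nothing more can be done
None
```

I've handed the job in. The slat is out and laid on the desk, the knob was turned clockwise until the spindle closed on the bare anvil plus about 90–130° or more to slip the ratchet, the gripper is clear, and the arm touched neither the torch nor the coral. I got no verdict back, and I inferred the click count and the slat lying flat from knob angle and contact force rather than reading them directly.

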